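Lock the cassette tray with its pin and R-clip

TASK

Lock the swing arm of the cassette tray for transport: push the lock pin fully home by its black head, then take the orange-handled R-clip from its holder and push its straight leg down through the hole in the pin's free end, until the bow springs over the pin and the handle sits down on it. Feel for the hole and press gently, never hard on the pin; let go of the clip, leave it upright with its bow square across the pin, and do not disturb the other things on the bench.

Things in the scene. Friction and masses are not known exactly. Their poses are not given: they have to be found in the camera images.
- stand: Fixed stand: grey base 100x90 mm, two aluminium ears (44 mm wide in x, outer faces at y = -24 and +24 mm, tops 102 mm high), blue arm, steel tray with two cassettes behind (x 70 to 180 mm, up to 92 mm high). Origin on the bench under the middle of the pin's axis; z up; y = the direction in which the pin is pushed home; x level, across the pin, towards the tray.
- pin_axis (a point): middle of the lock pin's axis between the ears, 80 mm above the bench. A brass bush in the -y ear carries the pin; how far it is screwed in is not measured: bush, head and hole sit together up to 12 mm either way along stand y. The pin's black head (32 mm across, 10 mm thick) is on the -y side. Outer face of the head to centre of the hole: 108 mm.
- lock_pin (a joint): how far the lock pin has been pushed in, m: 0 = fully withdrawn, 0.028 = fully home (head against the bush, a hard stop). It slides stiffly (about 5 N) and stays where it is left.
- push_nominal (a point): fixed point on the stand: centre of the outer face of the pin's black head for lock_pin = 0 and a middle bush setting. The real face lies lock_pin further along stand +y, and up to 12 mm either way of that. Push it along stand +y.
- hole_nominal (a point): fixed point, axes as the stand's: mouth of the vertical through hole (7 mm wide) in the flat top, 87 mm above the bench, of the pin's free end, for a pin home and a middle bush setting. The real hole is up to 12 mm either way along y, exact in x and z. The free end is a bar 18 mm wide (x), 14 mm high, long edges rounded, ending 12 mm past the hole.
- clip: Loose R-clip, 62 g. Origin on the axis of its straight leg at the underside of the handle; z up. Leg: 5 mm steel wire, cut end with a small bevel, to z = -46 mm. Bow: 4 mm wire on the -x side, bent towards the leg at z = -19 mm, flared out to its end at z = -32 mm. In place, the handle's underside lies on the pin's top (within about 1.5 mm), the bow beside the pin (+x or -x side), hooked under it.
- clip_handle (a point): middle of the clip's orange handle, a block 16 mm thick (clip x), 24 mm wide (y), 30 mm high (z), centred 6 mm to the -x side of the leg's axis and 15 mm above the clip's origin; its axes are the clip's. Grip it across its 16 mm, fingers above its underside.
- clip_tip (a point): lower end of the clip's straight leg, 46 mm below the clip's origin
- clip_bow (a joint): how far the bow is sprung from the leg, rad: 0 at rest, about 0.16 as it rides over the pin; a spring returns it. It starts to rub when the handle's underside is about 23 mm above the pin's top; pushing it over takes about 5 to 12 N; from 6 to 2 mm it springs in and goes light until the handle meets the pin.
- holder: fixed grey slotted block, 36x22 mm, on a 64x56 mm foot, top 58 mm above the bench. At the start the clip hangs upright in its slot, the underside of its handle on the block's top. Origin at the centre of its foot on the bench.
- petri_dish: bystander, loose: small clear covered dish, 64 mm across, 17 mm high; origin at the centre of its underside
- tape_roll: bystander, loose: roll of tan tape, 98 mm across, 25 mm high, lying flat; origin at the centre of its underside
- cassette_green: bystander, loose: green tissue cassette with a wax block, 28x40x13 mm; origin at the centre of its underside
- cassette_yellow: bystander, loose: yellow tissue cassette with a wax block, 29x40x13 mm; origin at the centre of its underside
- stain_bottle: bystander, loose: purple bottle with a white cap, 47 mm across, 92 mm high; origin at the centre of its underside

How it is judged:
By the outcome, as a careful person would: the job done as asked, in the order asked, and still so for the second after the job is handed in, with the robot touching nothing.
It also fails if it takes over 56 s, if anything falls off the work surface, if the arm or the gripper's body presses on something with over 40 N, if the wrist force passes 120 N, or if a joint passes its speed limit or range.

ROBOT

A 7-joint arm with a two-finger parallel gripper is mounted at the origin on a cart in front of the work surface, level with it; the furniture and walls round the work are solid. World frame = base frame: x ahead of the robot, y to its left, z up, the work surface at z = 0. Lengths are in mm, angles in rad, forces in N, time in s.
With the tool pointing down it reaches from about 425 to 950 mm from the base axis. Payload 16.7 kg.
Tool frame: the origin (TCP) lies on the centre line of the jaws, within the pads' length; the fingertips stand 11 mm ahead of it and the grasp point (between the pads) lies 8 mm behind it (finger_overhang is the distance from the TCP to the fingertips, in mm); z points along the fingers, y is the direction in which the jaws open and shut (so a half turn about z gives the same grasp; the last joint's range is limited). The gripper opens to 94 mm and grips with 3 to 60 N. Pads are 16 mm wide; open, the fingers measure 119 mm over their backs; the gripper's body (75 mm by 177 mm) begins 78 mm behind the grasp point.
Start: joints at [-1.442, 0.426, 0.074, 1.606, -0.034, 1.111, -0.067], TCP at [185.767, 648.896, 216.467] pointing down, gripper open.
Joint ranges: [-2.85, 2.85], [-0.5, 2.14], [-1.23, 1.37], [0.21, 2.46], [-1.02, 4.16], [0.16, 2.05], [-2.73, 2.73]. Speed limits (rad/s): [1.89, 1.89, 2.39, 2.39, 3.01, 3.01, 3.01].

INTERFACE

Orientations are given as a rotation vector (axis times angle).
In Python, from cell import * gives the robot as it stands.
- The arm moves only by the tool arm_command, never from a script. Its argument "increments" is a list of rows, each a list of 2 entries, a list of its own where there are three numbers: the shift along the tool's x, y, z in m, then the turn, a rotation vector about the tool's x, y, z in degrees. In form: [[[tx, ty, tz], [rx, ry, rz]], ...]. A call has 1 to 10 rows; each row is the pose to reach, as a shift and turn from the pose commanded when the call began, along the tool's axes at that moment; what a row does not reach only later rows make up. A row lasts 1/8 s, in which the tool goes at most 62.5 mm and 10.7 degrees, less where a joint would pass 70% of its speed; a pose out of reach is approached as far as the arm can. A call with a gripper value outside its range is refused whole. "grip" is the closure in counts, from 0 (fully open) to 255 (shut), set as the call begins (left out, the last holds). The fingers move at their own pace and stop on an object; the grip force is fixed at half the most. Time passes only in rows, so rows that repeat a pose let the fingers close. It gives the time, the measured TCP pose, the force and the opening at its end, in the units of the state.
- sense(): the state, without advancing time (a new reading comes with each control period).
- snapshot(name): name is "scene" or "top" or "wrist"; returns the picture (400x640x3 uint8, blue, green, red); there is no depth.
- calibration(name): a dict with "intrinsics" (3x3 intrinsics, pixels), "xyz" and "orientation" of the camera in the world. Camera axes: x right, y up, looking along -z (the intrinsics and any distortion apply to the point x, -y, -z); pixel columns grow to the right and rows downward; lengths in mm; the calibration is good to about 2 mm. A picture is of the moment at which its call begins: read the wrist's pose just before it. calibration takes no time and is no camera call; for the wrist camera it gives the pose at the moment of the call.
- close_job(): hands the job in, once; it reports no verdict.
The state is a dict: "t": time; "joint_pos": joint angles; "joint_vel": joint speeds; "joint_efforts": joint torques, N m; "eef_pos": TCP position; "ee_rot": TCP orientation; "contact_force": force on the tool from outside, world axes, zero at the start; "wrist_torque": the same for the moment, N m; "gripper_width": finger opening in mm.
Only numpy, scipy, OpenCV 4.12 (cv2) and the standard library are available. Lean on these libraries where they do the work, as an engineer would, in place of code of your own. Each camera call takes 0.05 s, during which the arm holds its last target.

## Working session

There is one attempt and no reset: what is moved stays moved. The work goes in short steps, Python scripts to look and compute and a tool call to move; the robot and the scene stay as the last step left them, time stands still between calls to the robot, and variables do not carry over. Pictures are saved under pics/ and viewed, and the job is handed in when it is done.

Besides the shell and the picture viewer there is one more tool, called after "Request:" by a JSON object that holds its "method" and its "body", one argument or row to a line. arm_command: Moves the arm, as the interface text tells. Its arguments: {"type":"object","properties":{"increments":{"type":"array"},"grip":{"type":"number"}},"required":["increments"]}

```bash
ls; mkdir -p pics
python3 - <<'E'
from cell import *
import cv2
print(sense())
for n in ("scene","top","wrist"):
    c=calibration(n); print(n,c)
    cv2.imwrite(f"pics/{n}0.png",snapshot(n))
E
```

```text
pics
{'t': 0.0, 'joint_pos': array([-1.44150276,  0.42672285,  0.07387019,  1.60660679, -0.03411526,
        1.1107961 , -0.06708362]), 'joint_vel': array([-0.00094936,  0.00038401,  0.00026437,  0.00042911,  0.00050886,
        0.00036943, -0.00200007]), 'joint_efforts': array([-1.24864546e-03, -9.35828662e+01,  3.66568230e+00, -4.54223228e+01,
       -4.90038190e-02,  1.98076124e-02,  1.27522976e-04]), 'eef_pos': array([185.6767776 , 648.51841436, 215.78238118]), 'ee_rot': array([-4.36560155e-01, -3.11102124e+00,  1.99465630e-03]), 'contact_force': array([ 0.05615044,  0.03489805, -0.44377104]), 'wrist_torque': array([-0.03353851, -0.01192007,  0.02396847]), 'gripper_width': 94.15727609186197}
scene {'intrinsics': array([[371.83607481,   0.        , 323.02646001],
       [  0.        , 371.83607481, 206.14576294],
       [  0.        ,   0.        ,   1.        ]]), 'xyz': array([-297.7430255 , -622.04993756,  926.62500211]), 'orientation': array([ 0.76588834, -0.47802781, -1.02701113])}
top {'intrinsics': array([[475.35721566,   0.        , 317.12871892],
       [  0.        , 475.35721566, 201.06005381],
       [  0.        ,   0.        ,   1.        ]]), 'xyz': array([ 345.35118741, -171.93318784, 1522.48743668]), 'orientation': array([ 0.11120017, -0.12863686, -1.59477946])}
wrist {'intrinsics': array([[311.83198982,   0.        , 321.62416345],
       [  0.        , 311.83198982, 197.44679726],
       [  0.        ,   0.        ,   1.        ]]), 'xyz': array([117.65535079, 668.66830994, 383.18071696]), 'orientation': array([-0.21285575, -0.15985839,  1.28612156])}
```

View pics/scene0.png

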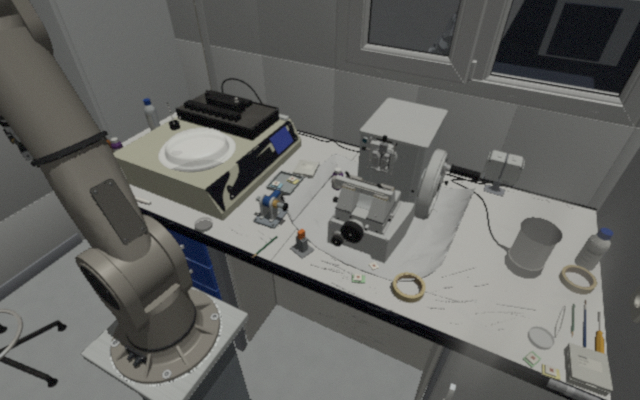

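View pics/top0.png

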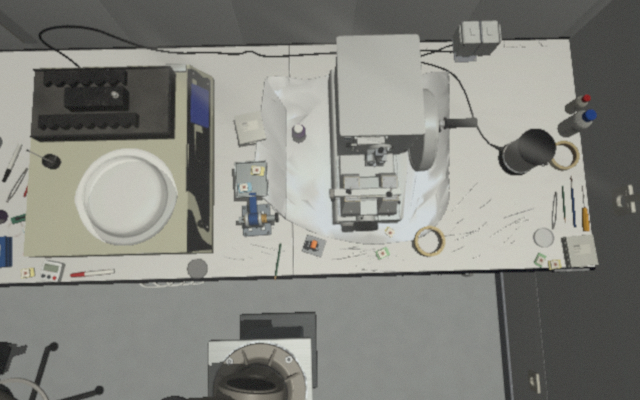

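View pics/wrist0.png

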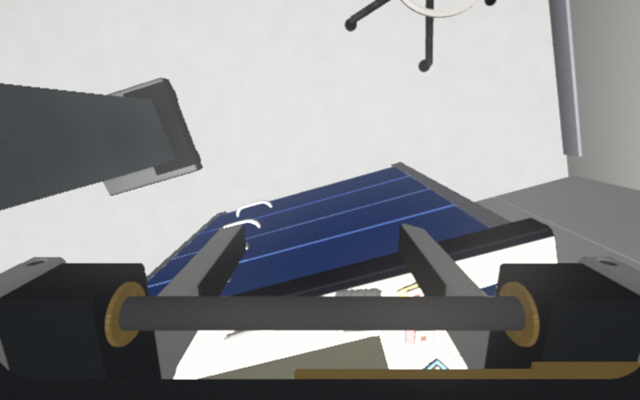

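Run:
```python
import cv2
a=cv2.imread("pics/top0.png")[150:270,190:350]; cv2.imwrite("pics/top0c.png",cv2.resize(a,None,fx=5,fy=5,interpolation=cv2.INTER_CUBIC))
a=cv2.imread("pics/scene0.png")[165:265,230:350]; cv2.imwrite("pics/scene0c.png",cv2.resize(a,None,fx=6,fy=6,interpolation=cv2.INTER_CUBIC)[:600])
```

```text
(no output)
```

View pics/top0c.png

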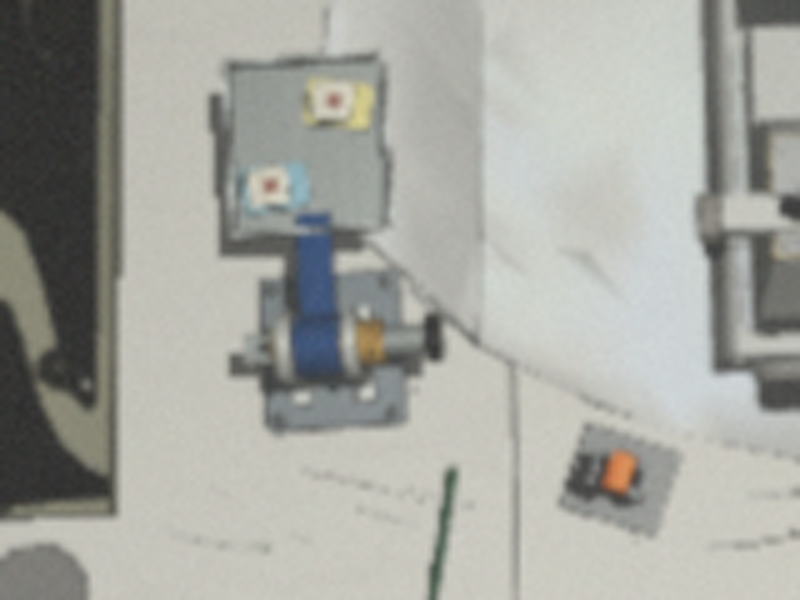

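View pics/scene0c.png

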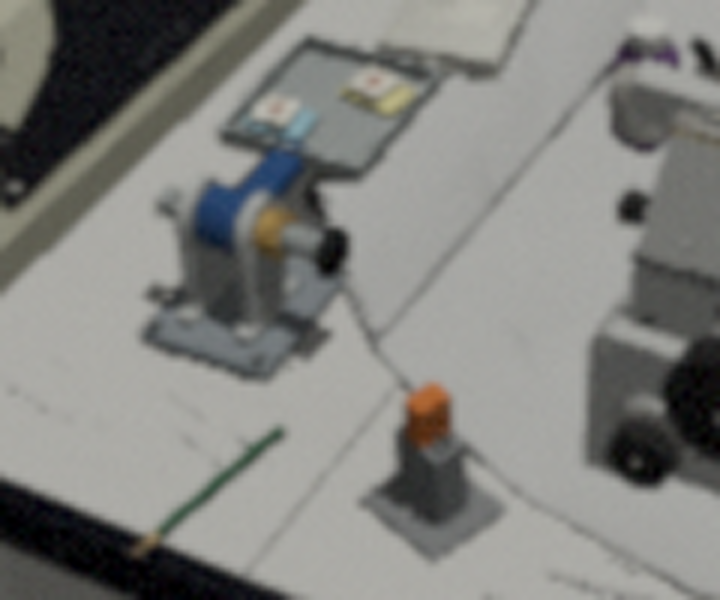

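```bash
cat > lib.py <<'E'
import numpy as np, cv2
from scipy.spatial.transform import Rotation as R
from cell import *
def ray(c,u,v):
    K=np.array(c["intrinsics"]); d=np.array([(u-K[0,2])/K[0,0],-(v-K[1,2])/K[1,1],-1])
    return np.array(c["xyz"]),R.from_rotvec(c["orientation"]).apply(d)
def onz(c,u,v,z):
    o,d=ray(c,u,v); return o+d*(z-o[2])/d[2]
def tri(obs):
    A=np.zeros((3,3));b=np.zeros(3)
    for c,u,v in obs:
        o,d=ray(c,u,v); d=d/np.linalg.norm(d); P=np.eye(3)-np.outer(d,d); A+=P;b+=P@o
    x=np.linalg.solve(A,b)
    return x
def proj(c,p):
    K=np.array(c["intrinsics"]); q=R.from_rotvec(c["orientation"]).inv().apply(np.array(p)-c["xyz"])
    q=np.array([q[0],-q[1],-q[2]]); w=K@q; return w[:2]/w[2]
def target(pos,yaw_or_R,s=None):
    """shift (m, tool axes) and turn (deg rotvec) from the present pose"""
    s=s or sense(); R0=R.from_rotvec(s["ee_rot"])
    t=R0.inv().apply(np.array(pos)-s["eef_pos"])/1000
    r=(R0.inv()*yaw_or_R).as_rotvec(degrees=True)
    return t.round(4),r.round(2)
def down(yaw): # tool pointing down, tool y axis (jaws) at angle yaw deg from world x
    a=np.radians(yaw); y=np.array([np.cos(a),np.sin(a),0]); z=np.array([0,0,-1.]); x=np.cross(y,z)
    return R.from_matrix(np.c_[x,y,z])
E
python3 - <<'E'
from lib import *
t=calibration("top"); s=calibration("scene"); w=calibration("wrist")
f=lambda x,y:(190+x/5,150+y/5)
g=lambda x,y:(230+x/6,165+y/6)
for n,p,z in [("base",(262,275),8),("base",(400,272),8),("base",(407,425),8),("base",(270,430),8),("head",(432,337),80),("pinend",(240,358),80),("foot",(587,425),6),("foot",(680,455),6),("foot",(655,537),6),("foot",(560,508),6),("handle",(620,473),88),("pencil",(450,470),5)]:
    print(n,onz(t,*f(*p),z).round(0))
print("head tri",tri([(t,*f(432,337)),(s,*g(332,250))]),"handle",tri([(t,*f(620,473)),(s,*g(430,415))]))
S=sense(); R0=R.from_rotvec(S["ee_rot"]); print(R0.as_matrix().round(3)); Rc=R.from_rotvec(w["orientation"])
print("cam in tool",R0.inv().apply(w["xyz"]-S["eef_pos"]).round(1)); print((R0.inv()*Rc).as_matrix().round(3))
E
```

```text
base [571.  49.   8.]
base [570. -40.   8.]
base [472. -43.   8.]
base [471.  44.   8.]
head [519. -65.  80.]
pinend [509.  52.  80.]
foot [ 469. -158.    6.]
foot [ 448. -217.    6.]
foot [ 397. -199.    6.]
foot [ 417. -139.    6.]
handle [ 433. -178.   88.]
pencil [443. -70.   5.]
head tri [519.57374573 -65.91330294  79.84506059] handle [ 434.21213179 -178.63657108   72.29720727]
[[-0.961  0.275 -0.   ]
 [ 0.275  0.961 -0.001]
 [-0.    -0.001 -1.   ]]
cam in tool [  70.9    0.4 -167.4]
[[ 0.001  0.969  0.245]
 [ 1.    -0.001 -0.001]
 [-0.001  0.245 -0.969]]
```

Run:
```python
from lib import *
P=[(230,600,330),(330,480,350),(420,320,350),(470,140,340),(495,-20,300),(500,-110,250)]
Y=[65,50,35,18,6,0]
for p,y in zip(P,Y): print(*target(p,down(y)))
```

```text
[-0.056  -0.0347 -0.114 ] [-0.06  0.01  9.03]
[-0.1852 -0.1225 -0.1339] [-6.000e-02  2.000e-02  2.403e+01]
[-0.3157 -0.2516 -0.1338] [-5.000e-02  2.000e-02  3.903e+01]
[-0.4133 -0.4109 -0.1236] [-5.000e-02  3.000e-02  5.603e+01]
[-0.4814 -0.5578 -0.0835] [-5.000e-02  4.000e-02  6.803e+01]
[-0.5109 -0.6429 -0.0334] [-5.000e-02  4.000e-02  7.403e+01]
```

Request:
{"method": "arm_command", "body": {
  "increments": [
    [[-0.028,-0.017,-0.055],[0,0,5]],
    [[-0.06,-0.04,-0.105],[0,0,10]],
    [[-0.1,-0.065,-0.134],[0,0,15]],
    [[-0.145,-0.095,-0.134],[0,0,20]],
    [[-0.185,-0.122,-0.134],[0,0,24]],
    [[-0.23,-0.165,-0.134],[0,0,29]],
    [[-0.275,-0.208,-0.134],[0,0,34]],
    [[-0.316,-0.252,-0.134],[0,0,39]],
    [[-0.348,-0.305,-0.13],[0,0,45]],
    [[-0.381,-0.358,-0.127],[0,0,51]]
  ]
}}

```text
t: 1.4
eef_pos: [453.7, 197.8, 343.3]
ee_rot: [-1.738, -2.617, 0.0]
contact_force: [1.1, 0.4, -0.2]
gripper_width: 94.3
```

Run:
```python
from lib import *
print(sense()["eef_pos"])
P=[(470,140,340),(495,-20,300),(500,-110,250)]
Y=[18,6,0]
for p,y in zip(P,Y): print(*target(p,down(y)))
```

```text
[453.68726751 197.78699381 343.26820526]
[-0.0596 -0.0074  0.0033] [-0.01 -0.01  4.83]
[-0.2168 -0.0464  0.0432] [-1.000e-02 -1.000e-02  1.683e+01]
[-0.3017 -0.0767  0.0932] [-1.000e-02 -1.000e-02  2.283e+01]
```

Request:
{"method": "arm_command", "body": {
  "increments": [
    [[-0.06,-0.008,0.004],[0,0,5]],
    [[-0.115,-0.02,0.018],[0,0,9]],
    [[-0.165,-0.033,0.03],[0,0,13]],
    [[-0.217,-0.046,0.045],[0,0,17]],
    [[-0.26,-0.062,0.07],[0,0,20]],
    [[-0.302,-0.077,0.093],[0,0,22.8]],
    [[-0.302,-0.077,0.093],[0,0,22.8]],
    [[-0.302,-0.077,0.093],[0,0,22.8]]
  ],
  "grip": 255
}}

```text
t: 2.4
eef_pos: [500.8, -107.8, 250.5]
ee_rot: [-2.217, -2.226, 0.0]
contact_force: [-0.1, 0.7, -0.6]
gripper_width: 17.4
```

Run:
```python
from lib import *
import json
print(sense()["eef_pos"],sense()["contact_force"])
c=calibration("wrist"); json.dump({k:np.array(v).tolist() for k,v in c.items()},open("w1.json","w"))
im=snapshot("wrist"); cv2.imwrite("pics/w1.png",im)
```

```text
[ 500.80625315 -107.76033267  250.53567795] [-0.13291805  0.73769902 -0.64838796]
```

View pics/w1.png

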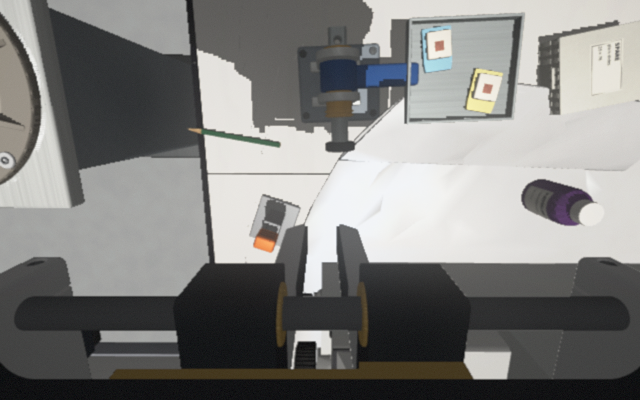

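Run:
```python
import cv2
a=cv2.imread("pics/w1.png")
cv2.imwrite("pics/w1a.png",cv2.resize(a[15:165,285:425],None,fx=4,fy=4,interpolation=cv2.INTER_CUBIC))
cv2.imwrite("pics/w1b.png",cv2.resize(a[180:270,230:330],None,fx=6,fy=6,interpolation=cv2.INTER_CUBIC))
```

```text
(no output)
```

View pics/w1a.png

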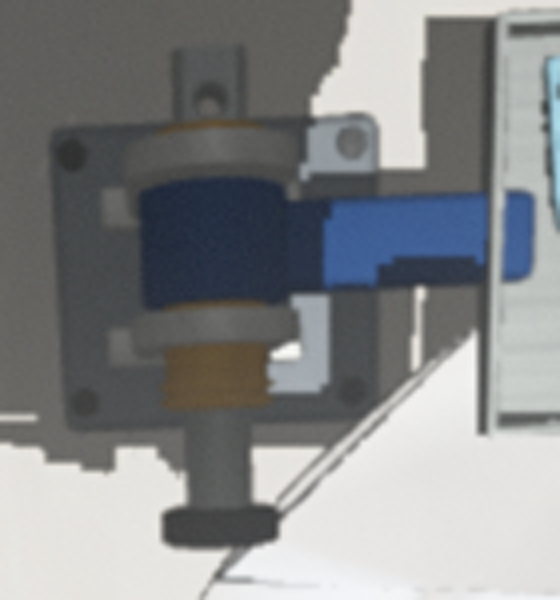

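View pics/w1b.png

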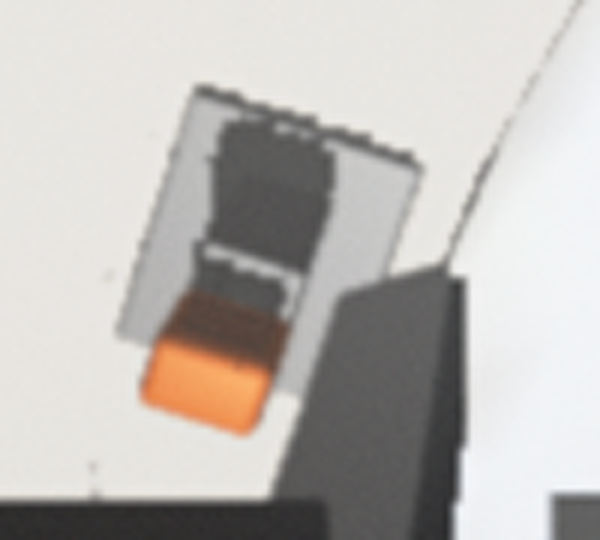

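Run:
```python
from lib import *
import json
c={k:np.array(v) for k,v in json.load(open("w1.json")).items()}; print(c["xyz"])
a=lambda x,y:(285+(x+.5)/4-.5,15+(y+.5)/4-.5)
b=lambda x,y:(230+(x+.5)/6-.5,180+(y+.5)/6-.5)
for n,p,z in [("hole",(210,97),87),("endL",(174,80),85),("endR",(244,80),85),("endtip",(209,48),87),("head outL",(165,520),80),("head outR",(277,520),80),("headout top",(220,546),96),("head in top",(220,508),96),("shaftL",(188,450),80),("shaftR",(252,450),80),("bush -y end",(217,408),93),("bushL",(165,385),80),("bushR",(268,385),80),
 ("earTop+y",(214,125),102),("earTop -y outer",(216,343),102),("base",(55,128),8),("base",(376,115),8),("base",(378,415),8),("base",(70,430),8)]:
    print(n,onz(c,*a(*p),z).round(1))
for n,p,z in [("foot",(197,88),6),("foot",(424,165),6),("foot",(118,335),6),("blocktopL",(205,245),58),("blocktopR",(303,272),58),("htopTL",(162,340),88),("htopTR",(275,372),88),("htopBR",(248,436),88),("htopBL",(143,400),88)]:
    print(n,onz(c,*b(*p),z).round(1))
```

```text
[500.66398654 -36.46267258 417.87146335]
hole [515.4  38.7  87. ]
endL [506.6  42.9  85. ]
endR [523.6  43.   85. ]
endtip [514.9  49.5  87. ]
head outL [505.4 -63.3  80. ]
head outR [535.4 -63.2  80. ]
headout top [519.4 -68.6  96. ]
head in top [519.2 -59.   96. ]
shaftL [511.3 -45.   80. ]
shaftR [528.3 -44.9  80. ]
bush -y end [518.1 -34.3  93. ]
bushL [505.1 -28.5  80. ]
bushR [532.  -28.3  80. ]
earTop+y [515.7  29.4 102. ]
earTop -y outer [517.1 -19.1 102. ]
base [472.2  47.8   8. ]
base [569.  52.   8.]
base [574.  -35.6   8. ]
base [475.8 -40.8   8. ]
foot [ 420.8 -136.4    6. ]
foot [ 472.  -154.2    6. ]
foot [ 399.9 -196.     6. ]
blocktopL [ 431.2 -156.4   58. ]
blocktopR [ 450.8 -162.1   58. ]
htopTL [ 428.1 -165.2   88. ]
htopTR [ 449.2 -171.5   88. ]
htopBR [ 443.6 -184.6   88. ]
htopBL [ 424.  -177.3   88. ]
```

Run:
```python
from lib import *
for p in [(521.5,-98,110),(521.5,-98,80)]: print(*target(p,down(2.5)))
```

```text
[0.0091 0.0205 0.1408] [ 0.01 -0.02 -2.2 ]
[0.0091 0.0205 0.1708] [ 0.01 -0.02 -2.2 ]
```

Request:
{"method": "arm_command", "body": {
  "increments": [
    [[0.005,0.01,0.05],[0,0,-1]],
    [[0.009,0.02,0.1],[0,0,-2.2]],
    [[0.009,0.02,0.14],[0,0,-2.2]],
    [[0.009,0.02,0.165],[0,0,-2.2]],
    [[0.009,0.02,0.171],[0,0,-2.2]],
    [[0.009,0.02,0.171],[0,0,-2.2]]
  ],
  "grip": 255
}}

```text
t: 3.2
eef_pos: [521.2, -98.5, 80.1]
ee_rot: [2.173, 2.269, 0.001]
contact_force: [0.6, 0.1, -1.1]
gripper_width: 0.4
```

Run:
```python
from lib import *
s=sense();print(s["eef_pos"],s["contact_force"],s["gripper_width"])
print(*target((521.5,-98,80),down(2.5)))
import json
c=calibration("wrist"); json.dump({k:np.array(v).tolist() for k,v in c.items()},open("w2.json","w"))
cv2.imwrite("pics/w2.png",snapshot("wrist"))
```

```text
[521.20022735 -98.52187006  80.14694294] [ 0.58394981  0.0509326  -1.10384749] 0.4445103178750003
[0.0005 0.0003 0.0001] [ 0.03 -0.01 -0.02]
```

View pics/w2.png

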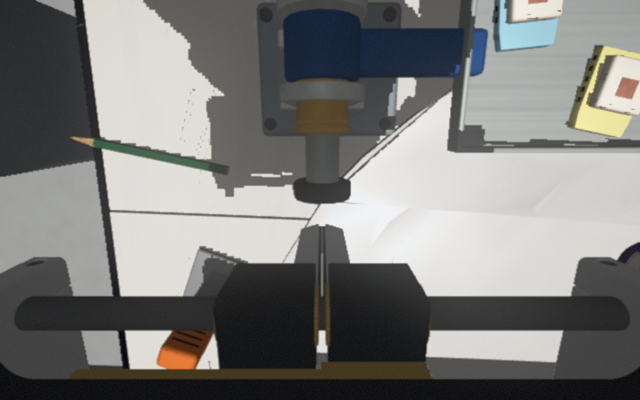

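Request:
{"method": "arm_command", "body": {
  "increments": [
    [[0.01,0,0],[0,0,0]],
    [[0.017,0,0],[0,0,0]],
    [[0.021,0,0],[0,0,0]],
    [[0.025,0,0],[0,0,0]],
    [[0.029,0,0],[0,0,0]],
    [[0.033,0,0],[0,0,0]],
    [[0.036,0,0],[0,0,0]],
    [[0.038,0,0],[0,0,0]],
    [[0.04,0,0],[0,0,0]]
  ]
}}

```text
t: 4.38
eef_pos: [519.3, -59.5, 79.7]
ee_rot: [2.174, 2.267, 0.0]
contact_force: [0.7, -5.3, 3.0]
gripper_width: 0.4
```

Run:
```python
from lib import *
import json
s=sense();print(s["eef_pos"],s["contact_force"],s["gripper_width"])
c=calibration("wrist"); json.dump({k:np.array(v).tolist() for k,v in c.items()},open("w3.json","w"))
a=snapshot("wrist"); cv2.imwrite("pics/w3.png",a); cv2.imwrite("pics/w3a.png",cv2.resize(a[0:260,240:420],None,fx=2.3,fy=2.3,interpolation=cv2.INTER_CUBIC))
```

```text
[519.28426322 -59.53283732  79.73384743] [ 0.6606175  -5.28648578  3.02459729] 0.3584487359856584
```

View pics/w3a.png

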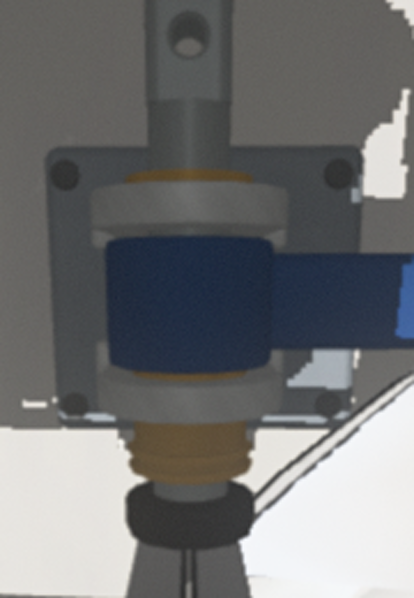

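Request:
{"method": "arm_command", "body": {
  "increments": [
    [[0.0015,0,0],[0,0,0]],
    [[0.003,0,0],[0,0,0]],
    [[0.0045,0,0],[0,0,0]],
    [[0.0045,0,0],[0,0,0]]
  ]
}}

```text
t: 4.92
eef_pos: [519.0, -54.9, 79.6]
ee_rot: [2.174, 2.267, 0.0]
contact_force: [1.6, -4.1, 2.1]
gripper_width: 0.1
```

Request:
{"method": "arm_command", "body": {
  "increments": [
    [[0.0008,0,0],[0,0,0]],
    [[0.0016,0,0],[0,0,0]]
  ]
}}

```text
t: 5.18
eef_pos: [519.0, -54.4, 79.6]
ee_rot: [2.174, 2.266, -0.001]
contact_force: [2.2, -14.1, 1.8]
gripper_width: 0.5
```

Request:
{"method": "arm_command", "body": {
  "increments": [
    [[0.0006,0,0],[0,0,0]],
    [[0.0006,0,0],[0,0,0]]
  ]
}}

```text
t: 5.42
eef_pos: [519.0, -54.3, 79.7]
ee_rot: [2.174, 2.265, -0.001]
contact_force: [2.7, -13.9, 1.2]
gripper_width: 0.4
```

Run:
```python
from lib import *
import json
s=sense();print(s["eef_pos"],s["contact_force"],s["gripper_width"])
c=calibration("wrist"); json.dump({k:np.array(v).tolist() for k,v in c.items()},open("w4.json","w"))
a=snapshot("wrist"); cv2.imwrite("pics/w4.png",a); cv2.imwrite("pics/w4a.png",cv2.resize(a[0:240,260:390],None,fx=2.5,fy=2.5,interpolation=cv2.INTER_CUBIC))
```

```text
[518.97174551 -54.32016421  79.6735229 ] [  2.7455642  -13.94411824   1.1784934 ] 0.4420465793082025
```

View pics/w4a.png

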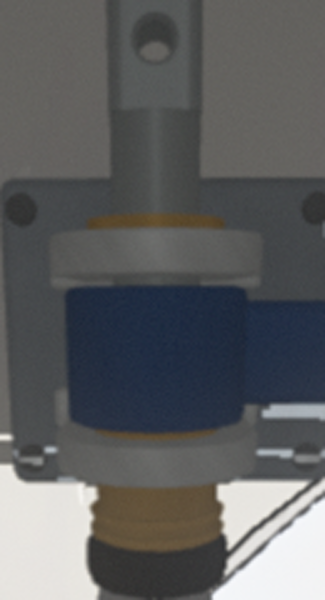

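Run:
```python
from lib import *
import json
for f,(u,v) in [("w4",(260+(155+.5)/2.5-.5,(38+.5)/2.5-.5)),("w3",(240+(189+.5)/2.3-.5,(37+.5)/2.3-.5))]:
    c={k:np.array(x) for k,x in json.load(open(f+".json")).items()}
    print(f,onz(c,u,v,87).round(1))
c={k:np.array(x) for k,x in json.load(open("w4.json")).items()}
for p in [(108,100),(200,100),(113,170),(200,170)]: print(onz(c,260+(p[0]+.5)/2.5-.5,(p[1]+.5)/2.5-.5,82 if p[1]<110 else 80).round(1))
for p,y in [((520,-92,110),2.5),((500,-115,190),23),((436,-175,190),70.5)]: print(*target(p,down(y)))
```

```text
w4 [514.3  63.3  87. ]
w3 [514.7  57.7  87. ]
[505.7  53.6  82. ]
[523.4  54.3  82. ]
[506.9  41.3  80. ]
[524.2  42.   80. ]
[-0.0378 -0.0005 -0.0302] [ 0.05  0.12 -0.16]
[-0.0601 -0.0213 -0.1102] [  0.03   0.12 -20.66]
[-0.1174 -0.0877 -0.1102] [-3.000e-02  1.300e-01 -6.816e+01]
```

Request:
{"method": "arm_command", "body": {
  "increments": [
    [[-0.02,0,0],[0,0,0]],
    [[-0.042,0,-0.015],[0,0,0]],
    [[-0.055,-0.01,-0.06],[0,0,-10]],
    [[-0.065,-0.025,-0.095],[0,0,-20]],
    [[-0.08,-0.042,-0.11],[0,0,-30]],
    [[-0.095,-0.06,-0.11],[0,0,-40]],
    [[-0.11,-0.078,-0.11],[0,0,-50]],
    [[-0.12,-0.088,-0.11],[0,0,-60]],
    [[-0.12,-0.088,-0.11],[0,0,-68.2]],
    [[-0.12,-0.088,-0.11],[0,0,-68.2]]
  ],
  "grip": 100
}}

```text
t: 6.72
eef_pos: [435.7, -176.7, 190.2]
ee_rot: [0.531, 3.096, 0.001]
contact_force: [0.7, 0.4, -0.4]
gripper_width: 57.1
```

Run:
```python
from lib import *
import json
s=sense();print(s["eef_pos"],s["contact_force"],s["gripper_width"])
c=calibration("wrist"); json.dump({k:np.array(v).tolist() for k,v in c.items()},open("w5.json","w"))
a=snapshot("wrist"); cv2.imwrite("pics/w5.png",a)
```

```text
[ 435.71571238 -176.71367654  190.24408387] [ 0.65924173  0.42649238 -0.39683529] 57.13184557391874
```

View pics/w5.png

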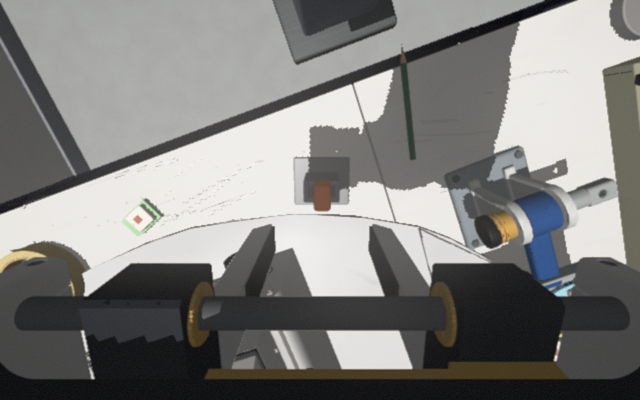

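Run:
```python
import cv2,numpy as np
a=cv2.imread("pics/w5.png")[150:220,285:360]
a=np.clip(a.astype(float)*1.6,0,255).astype(np.uint8)
cv2.imwrite("pics/w5a.png",cv2.resize(a,None,fx=8,fy=8,interpolation=cv2.INTER_CUBIC))
```

```text
(no output)
```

View pics/w5a.png

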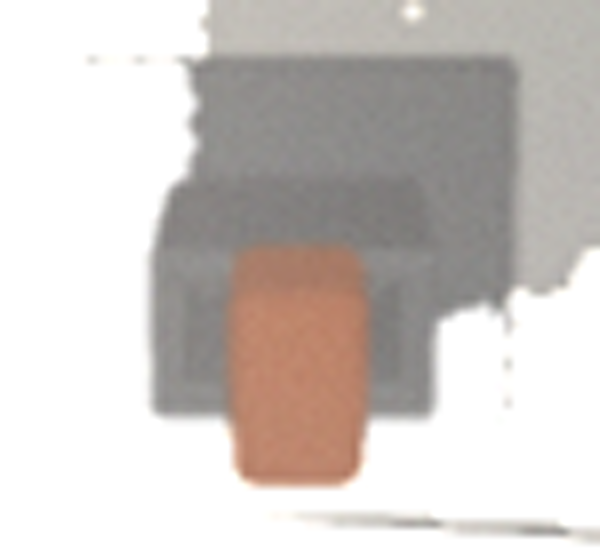

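Run:
```python
from lib import *
import json
c={k:np.array(x) for k,x in json.load(open("w5.json")).items()}
f=lambda x,y:(285+(x+.5)/8-.5,150+(y+.5)/8-.5)
for p in [(228,290),(368,290),(362,485),(236,485),(298,388)]: print(onz(c,*f(*p),88).round(1))
for p in [(153,250),(435,250),(435,415),(153,415)]: print("blk",onz(c,*f(*p),58).round(1))
h=onz(c,*f(298,388),88)
print(*target((h[0],h[1],74),down(70.5)))
```

```text
[ 420.9 -178.8   88. ]
[ 426.1 -164.2   88. ]
[ 447.1 -172.2   88. ]
[ 442.4 -185.6   88. ]
[ 434.  -175.2   88. ]
blk [ 419.  -188.7   58. ]
blk [ 430.4 -156.2   58. ]
blk [ 450.2 -162.8   58. ]
blk [ 438.6 -195.9   58. ]
[0.0022 0.0006 0.1161] [ 0.02  0.02 -0.11]
```

Request:
{"method": "arm_command", "body": {
  "increments": [
    [[0.001,0,0.05],[0,0,0]],
    [[0.0015,0,0.085],[0,0,0]],
    [[0.0015,0,0.105],[0,0,0]],
    [[0.0015,0,0.116],[0,0,0]],
    [[0.0015,0,0.116],[0,0,0]]
  ]
}}

```text
t: 7.4
eef_pos: [434.4, -175.7, 73.4]
ee_rot: [-0.531, -3.096, 0.0]
contact_force: [0.0, -0.3, 0.8]
gripper_width: 57.2
```

Request:
{"method": "arm_command", "body": {
  "increments": [
    [[0,0,0],[0,0,0]],
    [[0,0,0],[0,0,0]],
    [[0,0,0],[0,0,0]],
    [[0,0,0],[0,0,0]],
    [[0,0,0],[0,0,0]],
    [[0,0,0],[0,0,0]]
  ],
  "grip": 255
}}

```text
t: 8.15
eef_pos: [434.5, -175.6, 73.6]
ee_rot: [0.529, 3.097, 0.0]
contact_force: [-0.4, 1.2, 3.6]
gripper_width: 15.7
```

Request:
{"method": "arm_command", "body": {
  "increments": [
    [[0,0,-0.01],[0,0,0]],
    [[0,0,-0.03],[0,0,0]],
    [[0,0,-0.06],[0,0,0]],
    [[0,0,-0.1],[0,0,0]],
    [[0,0,-0.12],[0,0,0]],
    [[0,0,-0.12],[0,0,0]]
  ]
}}

```text
t: 8.9
eef_pos: [435.2, -175.7, 195.0]
ee_rot: [0.528, 3.094, 0.001]
contact_force: [-1.0, -0.1, -0.7]
gripper_width: 16.0
```

Run:
```python
from lib import *
import json
s=sense();print(s["eef_pos"],s["contact_force"],s["gripper_width"])
c=calibration("wrist"); json.dump({k:np.array(v).tolist() for k,v in c.items()},open("w6.json","w"))
a=snapshot("wrist"); cv2.imwrite("pics/w6.png",a)
b=snapshot("scene"); cv2.imwrite("pics/s6.png",b)
p=proj(calibration("scene"),s["eef_pos"]).astype(int);print(p)
cv2.imwrite("pics/s6a.png",cv2.resize(b[p[1]-40:p[1]+50,p[0]-50:p[0]+50],None,fx=6,fy=6,interpolation=cv2.INTER_CUBIC))
cv2.imwrite("pics/w6a.png",cv2.resize(a[180:330,250:400],None,fx=4,fy=4,interpolation=cv2.INTER_CUBIC))
```

```text
[ 435.17244625 -175.72968372  195.02146565] [-1.02889074 -0.05837261 -0.74461439] 16.006709242835306
[299 204]
```

View pics/w6a.png

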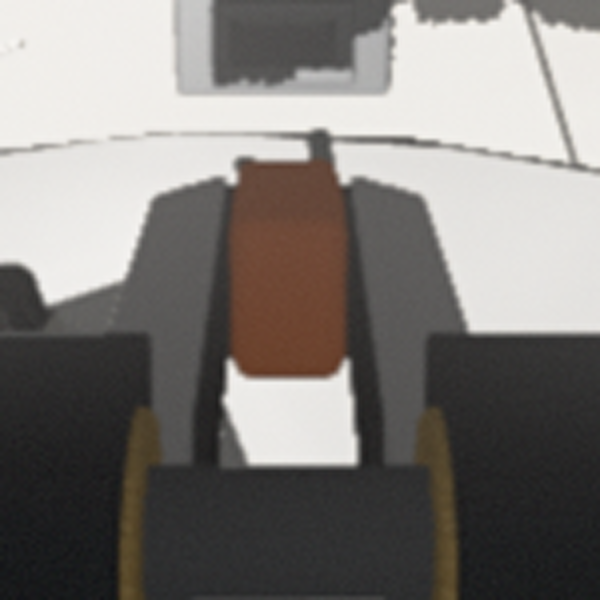

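View pics/s6a.png

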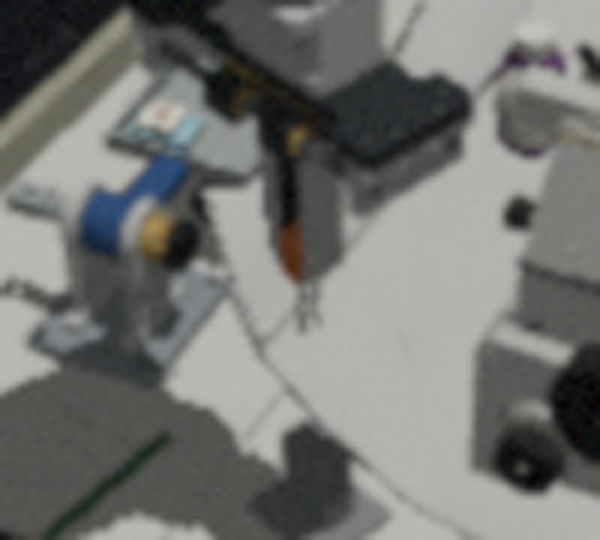

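Run:
```python
from lib import *
import json
c={k:np.array(x) for k,x in json.load(open("w6.json")).items()}
s=sense(); R0=R.from_rotvec(s["ee_rot"])
for p,z in [((318,131),133.4),((331,160),133.4+10),((308,160),143.4),((245,160),147.5)]:
    q=onz(c,250+(p[0]+.5)/4-.5,180+(p[1]+.5)/4-.5,z); print(q.round(1),R0.inv().apply(q-s["eef_pos"]).round(1))
for p in [(230,222),(345,222),(335,376),(240,376)]:
    q=onz(c,250+(p[0]+.5)/4-.5,180+(p[1]+.5)/4-.5,195-15.6+30); print("htop",R0.inv().apply(q-s["eef_pos"]).round(1))
print(R0.as_matrix().round(3), s["joint_pos"].round(2))
```

```text
[ 436.4 -169.3  133.4] [ 0.   6.4 59.9]
[ 439.5 -168.1  143.4] [-2.5  8.6 49.9]
[ 438.1 -172.1  143.4] [-2.5  4.4 49.9]
[ 433.  -182.5  147.5] [-1.1 -7.1 45.8]
htop [ 11.   -7.  -16.1]
htop [ 11.    8.  -16.1]
htop [-11.1   6.9 -16.1]
htop [-11.1  -5.9 -16.1]
[[-0.943  0.332 -0.   ]
 [ 0.332  0.943  0.   ]
 [ 0.     0.    -1.   ]] [-0.35  0.11  0.65  2.11 -0.09  0.94  1.58]
```

Run:
```python
import cv2
a=cv2.imread("pics/scene0.png")[110:230,100:310]; cv2.imwrite("pics/s0b.png",cv2.resize(a,None,fx=3.5,fy=3.5,interpolation=cv2.INTER_CUBIC))
from lib import *
print(*target((508.1,63,185),down(2.5)))
```

```text
[0.0094 0.2494 0.0083] [ 1.000e-02 -1.000e-02  6.813e+01]
```

View pics/s0b.png

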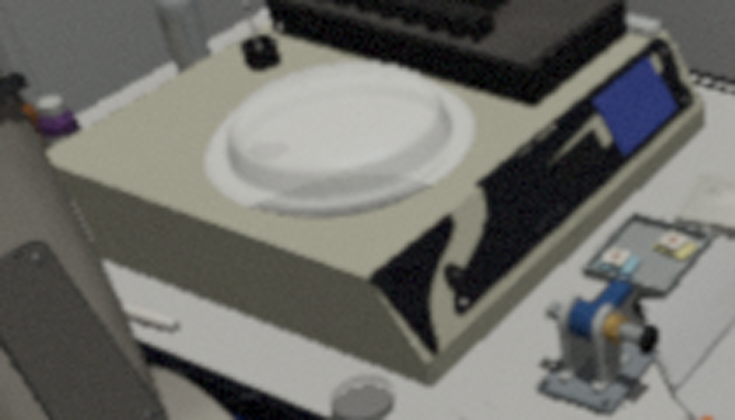

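Run:
```python
from lib import *
t=calibration("top"); s=calibration("scene")
print(tri([(s,205.7,189.4),(t,187,251)]),tri([(s,222.9,218.6),(t,213,252.4)]),onz(s,222.9,218.6,20))
```

```text
[422.06457948 191.48441721 131.31200272] [421.3435568  140.24225306  16.7599198 ] [418.77792896 137.53543769  20.        ]
```

Request:
{"method": "arm_command", "body": {
  "increments": [
    [[0.001,0.02,0],[0,0,8]],
    [[0.002,0.055,0],[0,0,17]],
    [[0.004,0.095,0],[0,0,27]],
    [[0.005,0.135,0],[0,0,37]],
    [[0.007,0.175,0],[0,0,47]],
    [[0.008,0.21,0],[0,0,57]],
    [[0.009,0.235,0.002],[0,0,65]],
    [[0.0095,0.247,0.005],[0,0,68.1]],
    [[0.0095,0.2495,0.0085],[0,0,68.1]],
    [[0.0095,0.2495,0.0085],[0,0,68.1]]
  ]
}}

```text
t: 10.25
eef_pos: [507.7, 62.3, 184.2]
ee_rot: [-2.171, -2.271, 0.003]
contact_force: [-0.4, -0.9, -1.1]
gripper_width: 15.9
```

Run:
```python
from lib import *
import json
s=sense();print(s["eef_pos"],s["contact_force"],s["gripper_width"])
print(*target((508.1,63,165),down(2.5)))
c=calibration("wrist"); json.dump({k:np.array(v).tolist() for k,v in c.items()},open("w7.json","w"))
a=snapshot("wrist"); cv2.imwrite("pics/w7.png",a)
print(proj(c,(514.3,63.3,87)))
b=snapshot("scene"); cv2.imwrite("pics/s7.png",b)
p=proj(calibration("scene"),s["eef_pos"]).astype(int);print(p)
cv2.imwrite("pics/s7a.png",cv2.resize(b[p[1]-40:p[1]+50,p[0]-50:p[0]+50],None,fx=6,fy=6,interpolation=cv2.INTER_CUBIC))
cv2.imwrite("pics/w7a.png",cv2.resize(a[180:330,250:400],None,fx=4,fy=4,interpolation=cv2.INTER_CUBIC))
```

```text
[507.74245232  62.28835851 184.15352018] [-0.41816913 -0.92585272 -1.06517526] 15.894364537311057
[0.0007 0.0004 0.0192] [-0.09  0.05  0.08]
[328.91323767 201.59940826]
[249 174]
```

View pics/w7a.png

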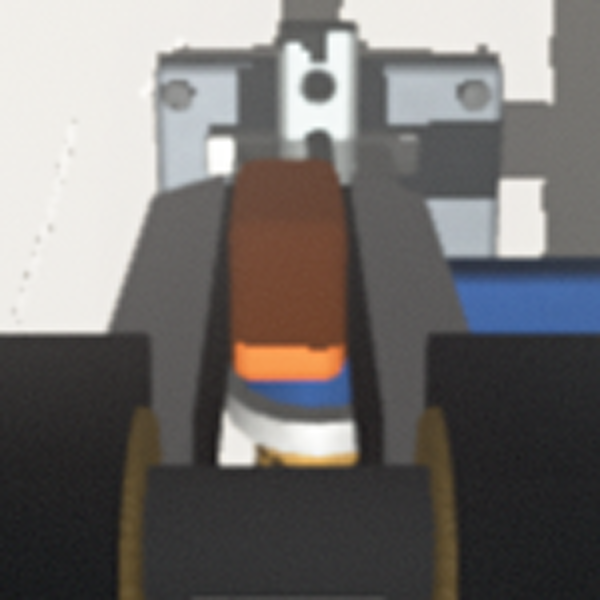

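View pics/s7a.png

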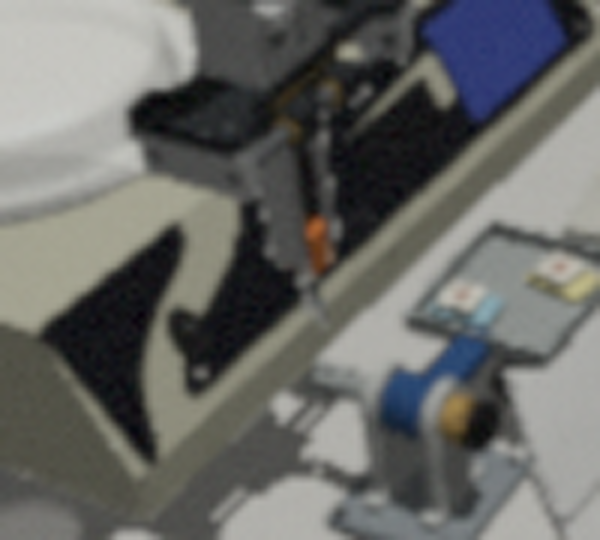

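Run:
```python
from lib import *
import json
c={k:np.array(x) for k,x in json.load(open("w7.json")).items()}
s=sense()
a=cv2.imread("pics/w7.png")
sub=cv2.resize(a[190:225,310:350],None,fx=15,fy=15,interpolation=cv2.INTER_CUBIC); cv2.imwrite("pics/w7b.png",sub)
f=lambda x,y:(250+(x+.5)/4-.5,180+(y+.5)/4-.5)
h=onz(c,*f(319,86),87); t=onz(c,*f(318,131),184.15-61.6)
print(h.round(1),t.round(1),R.from_rotvec(s["ee_rot"]).inv().apply(h-s["eef_pos"]).round(1))
for x in (283,354): print(onz(c,*f(x,86),86))
```

```text
[514.7  63.7  87. ] [513.6  64.2 122.6] [ 1.4  6.7 97.8]
[506.80149235  63.11696443  86.        ]
[522.41676988  63.84180072  86.        ]
```

View pics/w7b.png

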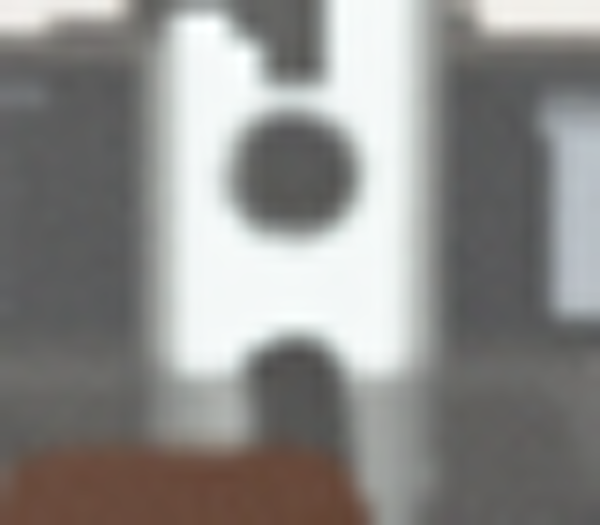

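Run:
```python
from lib import *
import json
c={k:np.array(x) for k,x in json.load(open("w7.json")).items()}
s=sense();R0=R.from_rotvec(s["ee_rot"])
f=lambda x,y:(310+(x+.5)/15-.5,190+(y+.5)/15-.5)
h=onz(c,*f(292,173),87); t=onz(c,*f(295,388),184.15-61.6)
for q in (h,t): print(q.round(1),R0.inv().apply(q-s["eef_pos"]).round(2))
```

```text
[514.4  63.8  87. ] [ 1.42  6.42 97.77]
[513.8  61.8 122.6] [-0.54  5.79 62.22]
```

Request:
{"method": "arm_command", "body": {
  "increments": [
    [[0.0017,0.0005,0.012],[0,0,0]],
    [[0.0017,0.0005,0.024],[0,0,0]],
    [[0.0017,0.0005,0.03],[0,0,0]],
    [[0.0017,0.0005,0.03],[0,0,0]]
  ]
}}

```text
t: 10.85
eef_pos: [508.4, 64.4, 154.4]
ee_rot: [-2.172, -2.269, 0.002]
contact_force: [0.9, 1.1, 0.3]
gripper_width: 15.6
```

Run:
```python
from lib import *
import json
s=sense();print(s["eef_pos"],s["contact_force"],s["gripper_width"])
c=calibration("wrist"); json.dump({k:np.array(v).tolist() for k,v in c.items()},open("w8.json","w"))
a=snapshot("wrist"); cv2.imwrite("pics/w8.png",a)
u,v=proj(c,(514.4,63.8,87)); print(u,v)
cv2.imwrite("pics/w8b.png",cv2.resize(a[185:225,310:350],None,fx=15,fy=15,interpolation=cv2.INTER_CUBIC))
```

```text
[508.42088092  64.42816258 154.39263723] [0.90681178 1.12143608 0.28207409] 15.61714738330186
328.8792462171017 213.36525338055304
```

View pics/w8b.png

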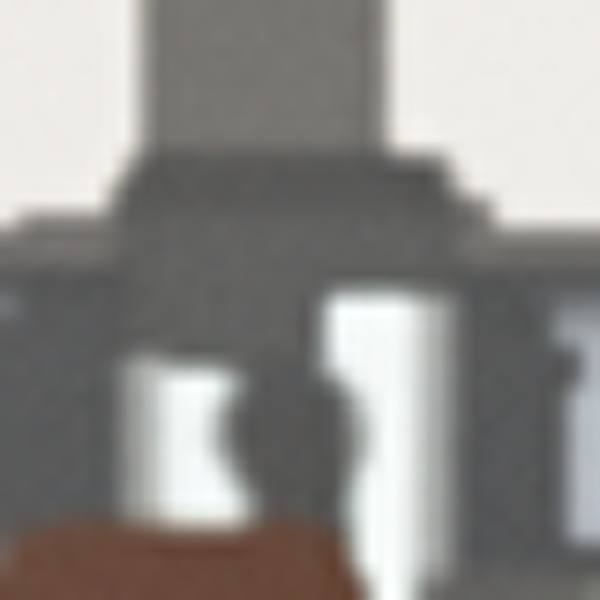

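Request:
{"method": "arm_command", "body": {
  "increments": [
    [[0,0,0.002],[0,0,0]],
    [[0,0,0.004],[0,0,0]],
    [[0,0,0.006],[0,0,0]],
    [[0,0,0.0075],[0,0,0]],
    [[0,0,0.0075],[0,0,0]]
  ]
}}

```text
t: 11.52
eef_pos: [508.6, 64.6, 147.4]
ee_rot: [-2.172, -2.27, 0.0]
contact_force: [-0.7, 0.3, -1.2]
gripper_width: 16.1
```

Request:
{"method": "arm_command", "body": {
  "increments": [
    [[0,0,0.0015],[0,0,0]],
    [[0,0,0.003],[0,0,0]],
    [[0,0,0.003],[0,0,0]]
  ]
}}

```text
t: 11.9
eef_pos: [508.6, 64.6, 144.3]
ee_rot: [-2.172, -2.27, 0.001]
contact_force: [-0.4, -0.4, -0.8]
gripper_width: 15.3
```

Request:
{"method": "arm_command", "body": {
  "increments": [
    [[0,0,0.003],[0,0,0]],
    [[0,0,0.006],[0,0,0]],
    [[0,0,0.009],[0,0,0]],
    [[0,0,0.012],[0,0,0]],
    [[0,0,0.014],[0,0,0]],
    [[0,0,0.014],[0,0,0]]
  ]
}}

```text
t: 12.65
eef_pos: [508.6, 64.6, 130.3]
ee_rot: [-2.172, -2.27, 0.001]
contact_force: [-0.9, -1.8, -1.3]
gripper_width: 15.4
```

Run:
```python
from lib import *
s=sense();print(s["eef_pos"],s["contact_force"],s["gripper_width"],s["wrist_torque"])
print(R.from_rotvec(s["ee_rot"]).as_matrix().round(3))
a=snapshot("wrist"); cv2.imwrite("pics/w9.png",a)
cv2.imwrite("pics/w9b.png",cv2.resize(a[190:300,260:390],None,fx=5,fy=5,interpolation=cv2.INTER_CUBIC))
```

```text
[508.62721928  64.58013342 130.31211768] [-0.92007712 -1.83914547 -1.2878807 ] 15.352487169184705 [-0.36518557  0.04526871 -0.00566611]
[[-0.044  0.999 -0.   ]
 [ 0.999  0.044 -0.   ]
 [-0.    -0.    -1.   ]]
```

View pics/w9b.png

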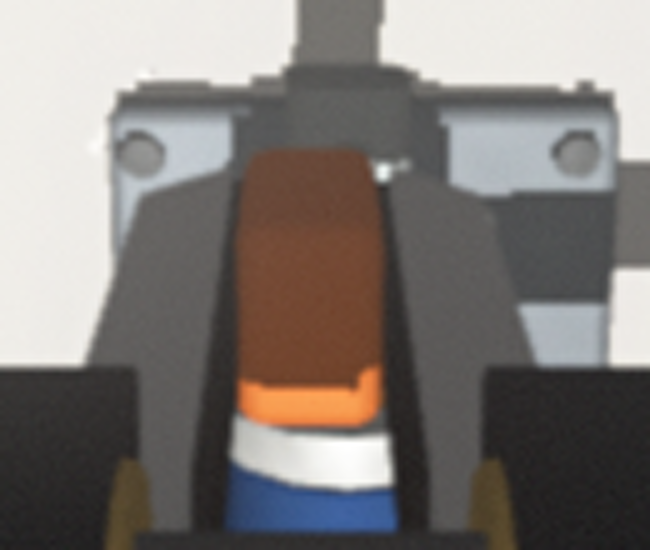

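Request:
{"method": "arm_command", "body": {
  "increments": [
    [[-0.0004,0,0.002],[0,0,0]],
    [[-0.0004,0,0.004],[0,0,0]],
    [[-0.0004,0,0.006],[0,0,0]],
    [[-0.0004,0,0.008],[0,0,0]],
    [[-0.0004,0,0.01],[0,0,0]]
  ]
}}

```text
t: 13.32
eef_pos: [508.3, 64.2, 120.3]
ee_rot: [-2.172, -2.269, 0.001]
contact_force: [-5.0, -0.8, 0.5]
gripper_width: 15.5
```

Request:
{"method": "arm_command", "body": {
  "increments": [
    [[0,0,0.002],[0,0,0]],
    [[0,0,0.004],[0,0,0]],
    [[0,0,0.006],[0,0,0]],
    [[0,0,0.008],[0,0,0]]
  ]
}}

```text
t: 13.82
eef_pos: [508.3, 64.2, 112.1]
ee_rot: [-2.172, -2.269, 0.001]
contact_force: [-4.9, -0.6, -0.3]
gripper_width: 15.7
```

Request:
{"method": "arm_command", "body": {
  "increments": [
    [[0,0,0.002],[0,0,0]],
    [[0,0,0.004],[0,0,0]],
    [[0,0,0.004],[0,0,0]]
  ]
}}

```text
t: 14.2
eef_pos: [508.3, 64.2, 108.0]
ee_rot: [-2.172, -2.27, 0.001]
contact_force: [-4.3, 0.2, -5.8]
gripper_width: 16.1
```

Run:
```python
from lib import *
import json
s=sense();print(s["eef_pos"],s["contact_force"],s["gripper_width"],s["wrist_torque"])
c=calibration("wrist"); json.dump({k:np.array(v).tolist() for k,v in c.items()},open("w10.json","w"))
a=snapshot("wrist"); cv2.imwrite("pics/w10.png",a)
cv2.imwrite("pics/w10b.png",cv2.resize(a[190:300,260:390],None,fx=5,fy=5,interpolation=cv2.INTER_CUBIC))
b=snapshot("scene"); cv2.imwrite("pics/s10.png",b)
p=proj(calibration("scene"),s["eef_pos"]).astype(int);print(p)
cv2.imwrite("pics/s10a.png",cv2.resize(b[p[1]-40:p[1]+50,p[0]-50:p[0]+50],None,fx=6,fy=6,interpolation=cv2.INTER_CUBIC))
```

```text
[508.32798946  64.15124934 108.03740395] [-4.31516954  0.23820116 -5.8206245 ] 16.107210960359012 [-0.13029186  1.16972938 -0.01859965]
[251 191]
```

View pics/w10b.png

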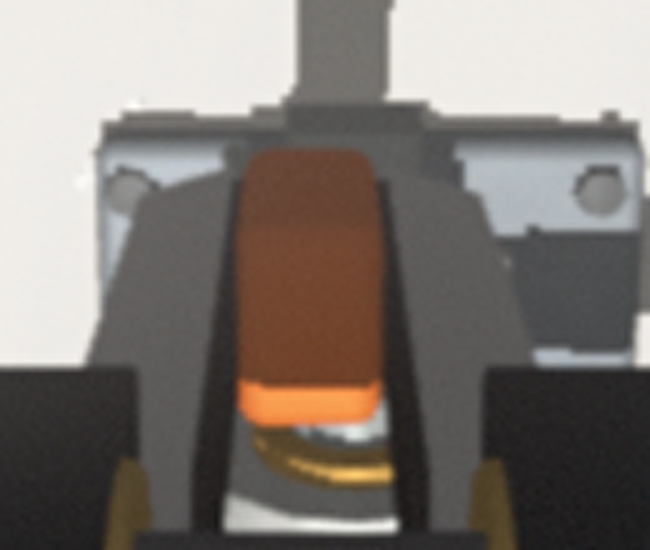

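View pics/s10a.png

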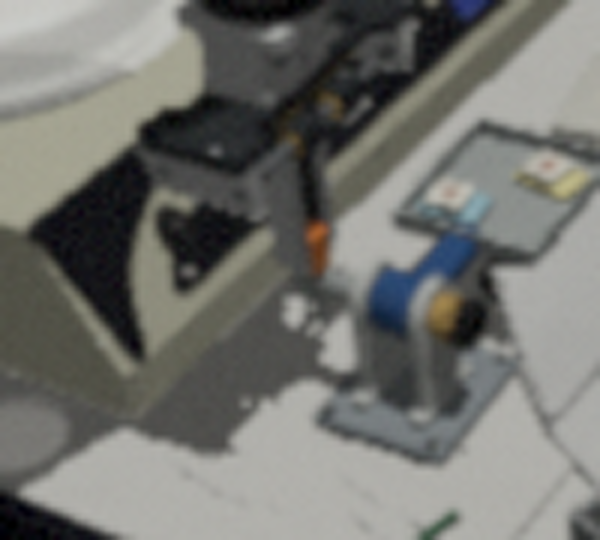

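Request:
{"method": "arm_command", "body": {
  "increments": [
    [[0,0,0.0015],[0,0,0]],
    [[0,0,0.003],[0,0,0]],
    [[0,0,0.003],[0,0,0]]
  ]
}}

```text
t: 14.68
eef_pos: [508.8, 64.3, 105.4]
ee_rot: [2.172, 2.27, 0.0]
contact_force: [-2.7, 0.3, -4.3]
gripper_width: 15.9
```

Request:
{"method": "arm_command", "body": {
  "increments": [
    [[0,0,0.001],[0,0,0]],
    [[0,0,0.0018],[0,0,0]],
    [[0,0,0.0018],[0,0,0]]
  ]
}}

```text
t: 15.05
eef_pos: [509.1, 64.3, 103.8]
ee_rot: [2.172, 2.269, 0.001]
contact_force: [-1.8, -0.1, -1.3]
gripper_width: 15.6
```

Light again, as expected just before the handle meets the pin.

Request:
{"method": "arm_command", "body": {
  "increments": [
    [[0,0,0.0008],[0,0,0]],
    [[0,0,0.0012],[0,0,0]],
    [[0,0,0.0012],[0,0,0]]
  ]
}}

```text
t: 15.42
eef_pos: [509.0, 64.3, 102.6]
ee_rot: [2.172, 2.27, 0.001]
contact_force: [-0.7, -0.1, 0.3]
gripper_width: 15.6
```

Request:
{"method": "arm_command", "body": {
  "increments": [
    [[0,0,0.0008],[0,0,0]],
    [[0,0,0.0008],[0,0,0]]
  ]
}}

```text
t: 15.68
eef_pos: [509.1, 64.4, 102.2]
ee_rot: [2.172, 2.27, 0.001]
contact_force: [-3.9, -0.7, 12.8]
gripper_width: 15.5
```

Request:
{"method": "arm_command", "body": {
  "increments": [
    [[0,0,-0.001],[0,0,0]],
    [[0,0,-0.001],[0,0,0]]
  ]
}}

```text
t: 15.92
eef_pos: [508.9, 64.3, 102.7]
ee_rot: [2.172, 2.27, 0.0]
contact_force: [0.0, -0.3, -0.7]
gripper_width: 15.7
```

Request:
{"method": "arm_command", "body": {
  "increments": [
    [[0,0,0],[0,0,0]],
    [[0,0,0],[0,0,0]],
    [[0,0,0],[0,0,0]],
    [[0,0,0],[0,0,0]]
  ],
  "grip": 150
}}

```text
t: 16.42
eef_pos: [508.7, 64.2, 102.7]
ee_rot: [2.172, 2.27, -0.0]
contact_force: [0.6, 0.2, 0.2]
gripper_width: 38.2
```

Run:
```python
from lib import *
s=sense();print(s["eef_pos"],s["contact_force"],s["gripper_width"],s["wrist_torque"])
a=snapshot("wrist"); cv2.imwrite("pics/w11.png",a)
cv2.imwrite("pics/w11b.png",cv2.resize(a[190:300,260:390],None,fx=5,fy=5,interpolation=cv2.INTER_CUBIC))
```

```text
[508.72834814  64.23033268 102.65856121] [0.59641723 0.157758   0.19962792] 38.22175516443694 [-0.0649889   0.02000404 -0.09006191]
```

View pics/w11b.png

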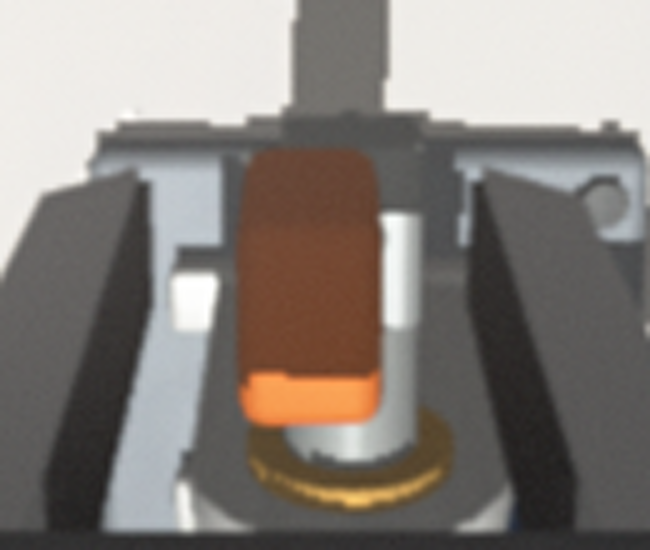

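Request:
{"method": "arm_command", "body": {
  "increments": [
    [[0,0,-0.01],[0,0,0]],
    [[0,0,-0.03],[0,0,0]],
    [[0,0,-0.07],[0,0,0]],
    [[0,0,-0.11],[0,0,0]],
    [[-0.04,0,-0.13],[0,0,0]],
    [[-0.09,0,-0.13],[0,0,0]],
    [[-0.13,0,-0.13],[0,0,0]],
    [[-0.14,0,-0.13],[0,0,0]],
    [[-0.14,0,-0.13],[0,0,0]]
  ]
}}

```text
t: 17.6
eef_pos: [514.9, -75.8, 233.0]
ee_rot: [2.173, 2.269, 0.0]
contact_force: [0.1, -0.1, 0.7]
gripper_width: 38.6
```

Run:
```python
from lib import *
import json
s=sense();print(s["eef_pos"],s["contact_force"],s["gripper_width"])
c=calibration("wrist")
a=snapshot("wrist"); cv2.imwrite("pics/w12.png",a)
cv2.imwrite("pics/w12b.png",cv2.resize(a[0:190,250:410],None,fx=3.1,fy=3.1,interpolation=cv2.INTER_CUBIC))
hsv=cv2.cvtColor(a,cv2.COLOR_BGR2HSV); m=cv2.inRange(hsv,(3,130,60),(16,255,255)); n,l,st,ce=cv2.connectedComponentsWithStats(m)
for i in np.argsort(-st[1:,4])[:3]+1: print(st[i],ce[i])
json.dump({k:np.array(v).tolist() for k,v in c.items()},open("w12.json","w"))
b=snapshot("scene"); cv2.imwrite("pics/s12a.png",cv2.resize(b[165:255,230:330],None,fx=6,fy=6,interpolation=cv2.INTER_CUBIC))
```

```text
[514.90255744 -75.7945675  233.0090953 ] [ 0.09129689 -0.05695386  0.66477797] 38.60486546149203
[313  19  18  36 619] [321.48626817  36.29725363]
```

View pics/w12b.png

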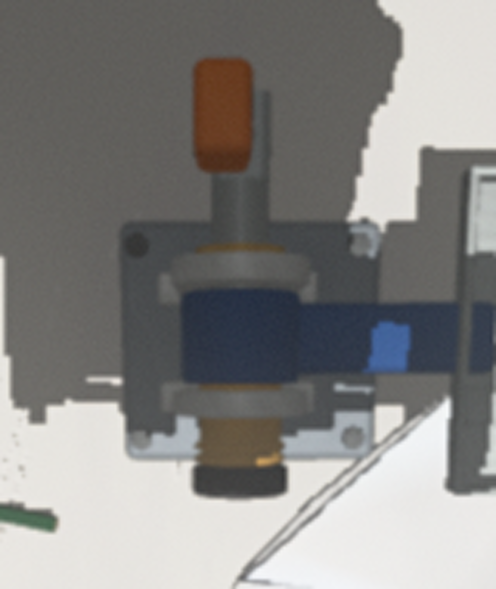

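View pics/s12a.png

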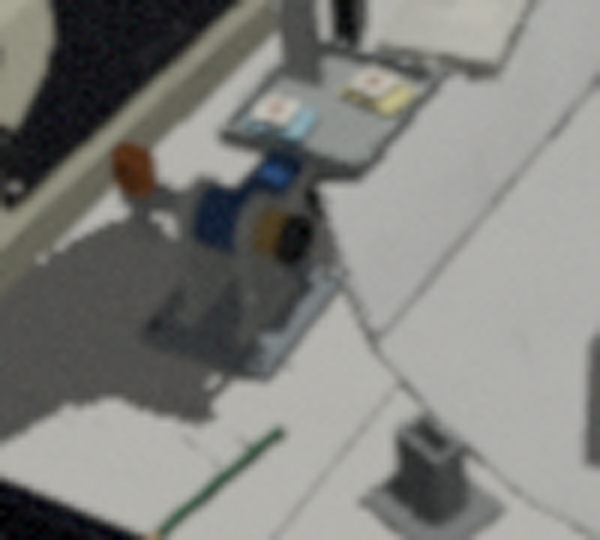

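Run:
```python
from lib import *
import json
c={k:np.array(x) for k,x in json.load(open("w12.json")).items()}
f=lambda x,y:(250+(x+.5)/3.1-.5,(y+.5)/3.1-.5)
for p,z in [((195,60),117),((250,60),117),((250,150),117),((195,150),117),((240,496),96),((240,466),96),((240,462),93)]: print(onz(c,*f(*p),z).round(1))
```

```text
[501.2  74.3 117. ]
[515.7  74.9 117. ]
[516.8  53.1 117. ]
[502.   52.4 117. ]
[519.2 -43.   96. ]
[518.7 -33.6  96. ]
[518.7 -32.6  93. ]
```

Run:
```python
from cell import *
print(sense()["t"],close_job())
```

```text
the job is handed in; nothing more can be done
17.7 None
```

The swing arm is locked: the pin is fully home and the R-clip is seated through its hole. I handed the job in at 17.7 s.

- **Pin:** I pushed the head with the closed fingers. It slid at about 5 N, then stopped hard at about 14 N. The last picture shows the head flush on the bush, with no gap.
- **Clip:** I took it from the holder by its handle and the leg entered the hole without resistance. The bow rode over the pin and pulled itself in at about 6 N. The handle then met the pin at 12.8 N, at the expected height, and I eased off before letting go.
- **Last checks:** The pictures show the clip upright and square across the pin. Its bow is on the -x side; I know that from how I held the clip, since the handle hides the bow in the last view. The gripper is clear of everything, and the wrist force is near zero.
- **Disagreements:** The handle measured about 15x22 mm in the picture, against 16x24 mm given, which is within pixel error. I saw almost no push-over force in z (0 to 1 N, only about 5 N sideways) where 5 to 12 N was expected, but I only read forces at the end of each move.
- **Not checked:** I did not measure the bystanders again afterwards; no move brought the arm near them.

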